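# Swing the organiser tray aside, ink the stamp and stamp the top card

### The job

The ink pad is kept under the upper tray of the white swivel organiser: push the tray's free corner round its corner post until the tray stands a quarter turn open, square to the lower one, and leave it there. Then take the larger stamp, press it lightly and upright on the ink pad in the lower tray, and stamp the top card with it, centred and lengthwise along the card. Finally stand the stamp upright on the table, off the cards, leaving the cards and the other things in their places.

Things in the scene. Friction and masses are not known exactly. Their poses are not given: they have to be found in the camera images.
- organiser: Swivel organiser, fixed right of the hand press: two white trays, one over the other, on a corner post. Each 110 (x) x 150 (y) mm, walls 3 mm. Origin: centre of the base, on the table; +x points from its front face to its back, +y to its left, z up. Lower tray: fixed, floor 11, wall tops 45 mm above the table. Upper tray: underside 49, floor 52, wall tops 84 mm. Post at x +47, y -67 mm.
- upper_tray (a joint): Upper tray's angle about the post, rad: 0 = square over the lower tray; grows as it swings clockwise seen from above, its free front left corner first going to the back, the tray ending behind the lower one; 1.571 = quarter turn. Stiff (0.2 N m, about 1 N at the free corner), stays where left. No stop at a quarter turn: it runs on to 2.0 if pushed.
- free_corner (a point): Top of the upper tray's free corner, the one diagonal to the post: when shut, at x -55, y +75 mm of the organiser (front left), 83 mm above the table; 175 mm from the post axis. The tray's flat front face runs 150 mm from this corner. The inside of the tray next to the corner is empty; pen, tweezers and vials in it are fixed.
- post (a point): Top of the corner post's cap, 93 mm above the table, on the axis about which the upper tray turns.
- ink_tin: Open flat dark tin with a firm ink pad, 72 (x) x 100 (y) x 14 mm, fixed in the lower tray under the upper one; axes parallel to the organiser's. Origin: centre of its underside, 11 mm above the table. The flat pad, 68 x 96 mm, has its top 10.5 mm above the origin, 3.5 mm below the rim (2 mm thick).
- label_stamp: Larger hand stamp, 0.09 kg: pale wooden mount 26 (x) x 66 (y) mm with a 22 x 60 mm rubber die below, mount top 20.5 mm above the die's face; round dark handle in the middle, 22 to 23 mm thick from 45 to 70 mm up, knob 27 mm thick at 80 mm, top at 92 mm. Origin: centre of the die's face (underside); z along the handle. Stands on the paper at the front left (paper 1.5 mm above the table).
- card_stack: Squared stack of blank white cards, 77 (x) x 65 (y) x 17 mm, lying loose on the table between the hand press and the wooden tray of cups. Origin: centre of its underside, z up. The green hand press, fixed between the cards and the organiser (x 0.34 to 0.55, y -0.05 to 0.10 m), is a tall obstacle: its lever knob reaches 0.30 m above the table.
- jar_2: Round dark screw-lid jar, 63 mm in diameter, 66 mm high, standing loose on the front left of the table (it and the larger stamp can have changed places). Origin: centre of its underside. Leave it alone.
- lot_stamp: The smaller hand stamp, 20 x 32 mm at the foot, 54 mm high, behind the cards. Origin: centre of its underside. Not used; leave it alone.
- tape_roll: Roll of tape lying flat behind the hand press, 96 mm in diameter, 48 mm high. Origin: centre of its underside. Leave it alone.
- jar_0: Low round dark screw-lid jar, 59 mm in diameter, 46 mm high, behind the cards and the smaller stamp. Origin: centre of its underside. Leave it alone.
- jar_1: Low round white screw-lid jar, 48 mm in diameter, 40 mm high, beside the low dark jar. Origin: centre of its underside. Leave it alone.
- press_paddle: Flat wooden paddle with a turned knob, 70 x 120 mm, 41 mm high, behind the wooden tray of cups. Origin: centre of its underside. Leave it alone.

How it is judged:
On the way, in this order (a step that is already met when the one before it is completed fails the run):
1. the upper tray stands a quarter turn open, within about 9 degrees (value of joint upper_tray between 1.411 and 1.731 rad), for 0.2 s.
2. the larger stamp is pressed upright on the ink pad in its tin (all of step 1 and contact force between label_stamp and ink_tin above 1 N and x of label_stamp in the frame of ink_tin between -0.03 and 0.03 m and y of label_stamp in the frame of ink_tin between -0.04 and 0.04 m and z of label_stamp in the frame of ink_tin below 0.0125 m and angle between label_stamp's own z axis and vertical below 0.12 rad), for 0.2 s.
3. the inked stamp is pressed upright on the top card, within 12 mm of its middle and lengthwise along it (contact force between label_stamp and card_stack above 1 N and horizontal distance between label_stamp and card_stack below 0.012 m and z of label_stamp in the frame of card_stack below 0.019 m and angle between label_stamp's own z axis and vertical below 0.12 rad and angle between the y axis of label_stamp and the x axis of card_stack, either way round below 0.2 rad), for 0.2 s.
At the end, for the whole second after the job is handed in: The upper tray stands still a quarter turn open (within 9 degrees); the larger stamp stands upright, at rest, on the table itself; the cards are within 20 mm of where they lay, the three jars, the smaller stamp, the tape roll and the wooden paddle within 25 mm of where they stood (all of step 1 and velocity of joint upper_tray below 0.05 rad/s and height (world z) of label_stamp below 0.007 m and angle between label_stamp's own z axis and vertical below 0.08 rad and linear speed of each of label_stamp, card_stack below 0.02 m/s and distance of card_stack from where it was at the start of the episode below 0.02 m and distance of each of jar_2, lot_stamp, tape_roll, jar_0, jar_1, press_paddle from where it was at the start of the episode below 0.025 m); the robot touches nothing.
It fails at once if the stamp is pressed on the ink pad or the card with more than 60 N (contact force between label_stamp and ink_tin above 60 N or contact force between label_stamp and card_stack above 60 N).
It fails at once if a jar, the smaller stamp, the tape roll or the wooden paddle is knocked over or pushed away by more than 40 mm (distance of any of jar_2, lot_stamp, tape_roll, jar_0, jar_1, press_paddle from where it was at the start of the episode above 0.04 m or angle between any of jar_2, lot_stamp, tape_roll, jar_0, jar_1, press_paddle's own z axis and vertical above 0.5 rad).
It also fails if it takes over 72 s, if anything falls off the work surface, if the arm or the gripper's body presses on something with over 40 N, if the wrist force passes 120 N, or if a joint passes its speed limit or range.

### The arm

A 6-joint arm with a two-finger parallel gripper is mounted at the origin on a cart in front of the work surface, level with it; the furniture and walls round the work are solid. World frame = base frame: x ahead of the robot, y to its left, z up, the work surface at z = 0. Lengths are in m, angles in rad, forces in N, time in s.
With the tool pointing down it reaches from about 0.25 to 0.725 m from the base axis. Payload 4 kg.
Tool frame: the origin (TCP) lies midway between the tips of the shut fingers; the grasp point (between the pads) lies bot.pinch_z behind it (bot.pinch_z is the distance from the TCP to the grasp point, in m); z points along the fingers, y is the line along which they close (so a half turn about z gives the same grasp; the last joint's range is limited). The gripper opens to 85 mm and grips with 20 to 120 N. Pads are 22 mm wide; open, the fingers measure 114 mm over their backs; the gripper's body (76 mm by 85 mm) begins 54 mm behind the grasp point. The pads swing forward as they close: fully open they stand 13 mm farther back than shut.
Start: joints at [1.332, 0.241, 0.005, 1.335, 0, 1.571], TCP at [0.118, 0.486, 0.231] pointing down, gripper open.
Joint ranges: [-2.72, 2.72], [-1.05, 1.87], [-1.09, 1.28], [-1.99, 2.15], [-1.42, 1.44], [-3.14, 3.14]. Speed limits (rad/s): [2.79, 2.79, 3.14, 3.14, 3.14, 3.14].

### API

Orientations are given as a unit quaternion [x, y, z, w].
In Python, from workcell import bot gives the robot as it stands.
- The arm moves only by the tool jog_arm, called in YAML: its name, and indented under it one key for each argument. Schema: {"type":"object","properties":{"steps":{"type":"array","items":{"type":"object","properties":{"rx":{"type":"number"},"ry":{"type":"number"},"rz":{"type":"number"},"sx":{"type":"number"},"sy":{"type":"number"},"sz":{"type":"number"},"jaw":{"type":"number"}},"additionalProperties":false,"required":["jaw"]},"minItems":1,"maxItems":10},"only":{"type":"string"},"quiet":{"type":"boolean"},"lines":{"type":"string"}},"required":["steps"],"additionalProperties":false}. steps is a list of rows, 1 to 10 of them, each an object with the fields rx, ry, rz (a rotation vector in rad), sx, sy, sz (the shift in m), jaw (the finger opening in m); a field left out counts as zero (the opening has to be given); each row is the pose to reach, as a shift and turn from the pose commanded when the call began, along the tool's axes at that moment; what a row does not reach only later rows make up. A row lasts 1/8 s, in which the tool goes at most 0.0625 m and 0.188 rad, less where a joint would pass 70% of its speed; a pose out of reach is approached as far as the arm can. The fingers move at their own pace and stop on an object; the grip force is fixed at half the most. Time passes only in rows, so rows that do not move let the fingers close. The tool returns the time, the measured TCP pose, the force, the opening and the grip force at its end. only (a regular expression) keeps the lines of the reply that match it, lines (a string "A,B") keeps lines A to B, and quiet returns only ok. Input that does not fit is refused with a message, and nothing moves.
- bot.get_obs(): the state, without advancing time (a new reading comes with each control period).
- bot.camera(name): name is "side" or "top"; returns the picture (400x640x3 uint8, red, green, blue); there is no depth.
- bot.calibration(name): a dict with "mtx" (3x3 intrinsics, pixels), "R" (3x3) and "t" (3): a world point X has camera coordinates R X + t. Camera axes: x right, y down, z forward; pixel columns grow to the right and rows downward; lengths in m; the calibration is good to about 2 mm. A picture is of the moment at which its call begins. calibration takes no time and is no camera call.
- bot.job_done(): hands the job in; it is judged then, once.
The state is a dict: "clock": time; "joint_pos": joint angles; "joint_vel": joint speeds; "tau": joint torques, N m; "eef_pos": TCP position; "tool_rot": TCP orientation; "ft_force": force on the tool from outside, world axes, zero at the start; "ft_torque": the same for the moment, N m; "grip_width": finger opening in m; "grasp_force": force on a finger pad.
Only numpy, scipy, OpenCV 4.12 (cv2) and the standard library are available. Lean on these libraries where they do the work, as an engineer would, in place of code of your own. Each camera call takes 0.05 s, during which the arm holds its last target. There are 200 camera calls.

## Working session

There is one attempt and no reset: what is moved stays moved. The work goes in short steps, Python scripts to look and compute and a tool call to move; the robot and the scene stay as the last step left them, time stands still between calls to the robot, and variables do not carry over. Pictures are saved under pics/ and viewed, at most 10 in all, crops included, and the job is handed in when it is done.

```bash
ls; mkdir -p pics
```

Run:
```python
from workcell import bot
import cv2
for n in("side","top"):
    cv2.imwrite(f"pics/{n}0.png",bot.camera(n)[:,:,::-1])
    c=bot.calibration(n);print(n,c)
o=bot.get_obs();print(o,bot.pinch_z)
```

```text
pics
workcell.py
side {'mtx': array([[371.20140057,   0.        , 316.11631146],
       [  0.        , 371.20140057, 195.09146547],
       [  0.        ,   0.        ,   1.        ]]), 'R': array([[-0.98998369, -0.14109384, -0.00498238],
       [-0.04606892,  0.35619843, -0.93327399],
       [ 0.13345393, -0.92369649, -0.35913068]]), 't': array([0.55939037, 0.08724654, 1.06881372])}
top {'mtx': array([[367.86977613,   0.        , 318.5300014 ],
       [  0.        , 367.86977613, 203.24501276],
       [  0.        ,   0.        ,   1.        ]]), 'R': array([[ 0.0105088 , -0.99993996, -0.00310411],
       [-0.98275846, -0.00975507, -0.18463654],
       [ 0.18459517,  0.0049909 , -0.98280197]]), 't': array([0.04386618, 0.57370061, 0.96664944])}
{'clock': 0.1, 'joint_pos': array([1.33202883e+00, 2.41372296e-01, 3.87364729e-03, 1.33523261e+00,
       6.70777632e-07, 1.57078278e+00]), 'joint_vel': array([-0.00059107, -0.00296368,  0.00346052, -0.00158546,  0.00054257,
       -0.00150173]), 'tau': array([ 5.88897456e-05, -3.73138833e+01,  2.53010023e+01,  1.08678045e-02,
       -7.25249424e-05, -6.66893740e-07]), 'eef_pos': array([0.11811713, 0.48525927, 0.2304903 ]), 'tool_rot': array([ 1.19093584e-01,  9.92882562e-01, -9.60538359e-04, -1.15564973e-04]), 'ft_force': array([-0.54144419,  0.37940715, -0.42085407]), 'ft_torque': array([0.02562668, 0.02479219, 0.01366813]), 'grasp_force': 0.0, 'grip_width': 0.08565278530345896} 0.0187
```

View pics/top0.png

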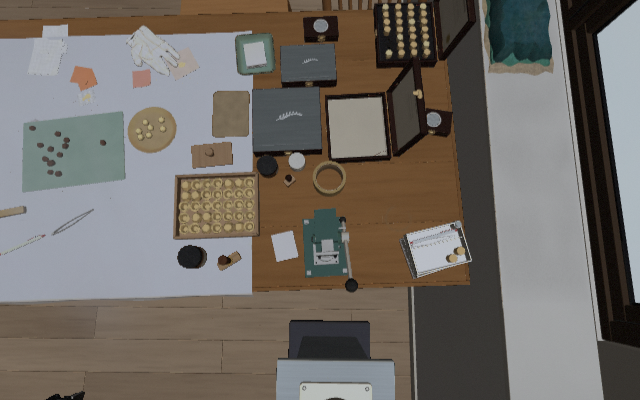

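View pics/side0.png

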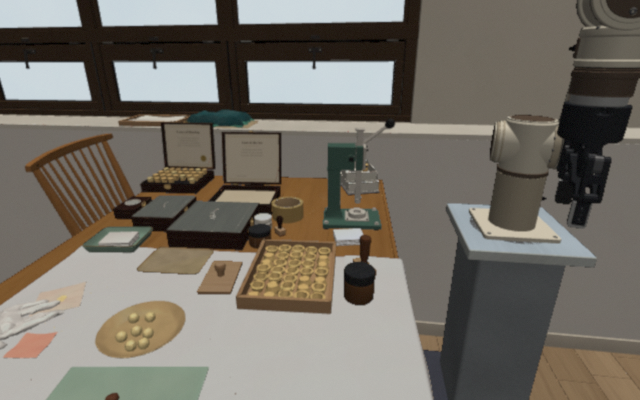

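The top view shows the organiser near (437,249), the larger stamp near (229,261) with jar_2 at (192,257), and the card stack at (285,246). The press is at (325,243). I'll enlarge these next.

Create h.py:
```python
from workcell import bot
import cv2,numpy as np
from scipy.spatial.transform import Rotation as R
def pix(n,X):
    c=bot.calibration(n);p=c["mtx"]@(c["R"]@np.array(X,float)+c["t"]);return p[:2]/p[2]
def ray(n,uv,z):
    c=bot.calibration(n);o=-c["R"].T@c["t"];d=c["R"].T@np.linalg.solve(c["mtx"],[*uv,1.]);return o+d*(z-o[2])/d[2]
def tri(a,b):  # (name,uv) x2
    A=[];B=[]
    for n,uv in(a,b):
        c=bot.calibration(n);o=-c["R"].T@c["t"];d=c["R"].T@np.linalg.solve(c["mtx"],[*uv,1.]);d/=np.linalg.norm(d)
        P=np.eye(3)-np.outer(d,d);A.append(P);B.append(P@o)
    x,r,*_=np.linalg.lstsq(np.vstack(A),np.hstack(B),rcond=None);return x,np.sqrt(r)
def crop(im,u0,u1,v0,v1,k):
    c=cv2.resize(im[v0:v1,u0:u1],None,fx=k,fy=k,interpolation=cv2.INTER_CUBIC)
    for u in range(u0-u0%-10,u1,10):
        cv2.line(c,((u-u0)*k,0),((u-u0)*k,6),(0,0,255),1);cv2.putText(c,str(u),((u-u0)*k+1,16),0,.35,(0,0,255),1)
    for v in range(v0-v0%-10,v1,10):
        cv2.line(c,(0,(v-v0)*k),(6,(v-v0)*k),(0,0,255),1);cv2.putText(c,str(v),(8,(v-v0)*k+4),0,.35,(0,0,255),1)
    return c
def delta(target,yawdeg=None):
    "tool-axes shift to TCP target, from measured pose"
    o=bot.get_obs();return R.from_quat(o["tool_rot"]).inv().apply(np.array(target)-o["eef_pos"])
```

Run:
```python
from h import *
t=cv2.imread("pics/top0.png");s=cv2.imread("pics/side0.png")
C=np.zeros((590,800,3),np.uint8)
def put(c,x,y):C[y:y+c.shape[0],x:x+c.shape[1]]=c
put(crop(t,210,305,222,277,5),0,0)
put(crop(t,395,475,217,282,4),478,0)
put(crop(s,340,390,225,310,3),0,300)
put(crop(s,325,375,222,250,5),160,300)
put(crop(s,332,392,150,206,6),420,265+0)
cv2.imwrite("pics/c1.png",C)
```

```text
Traceback (most recent call last):
ValueError: could not broadcast input array from shape (336,360,3) into shape (325,360,3)
```

Run:
```python
from h import *
t=cv2.imread("pics/top0.png");s=cv2.imread("pics/side0.png")
C=np.zeros((600,800,3),np.uint8)
def put(c,x,y):C[y:y+c.shape[0],x:x+c.shape[1]]=c
put(crop(t,210,305,222,277,5),0,0)
put(crop(t,395,475,217,282,4),478,0)
put(crop(s,340,390,225,310,3),0,300)
put(crop(s,325,375,222,250,5),160,300)
put(crop(s,332,392,150,206,6),420,263)
cv2.imwrite("pics/c1.png",C)
```

```text
(no output)
```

View pics/c1.png

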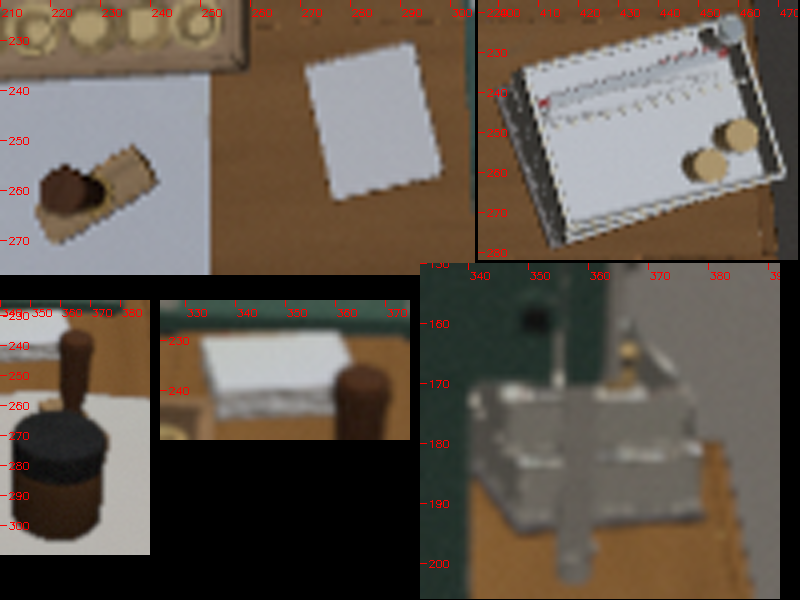

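The crop shows these pixel positions:

| View | Item | Pixels |
|---|---|---|
| Top | Tray rim corners | (417,277), (406.5,234), (460.5,220.5), (471,261) |
| Top | Knob | (223,260) |
| Top | Mount corners | (236,251), (242,259), (221,271), (217,264) |
| Top | Card corners | (271,235), (292,231), (298,258), (277,262) |
| Side | Knob | (366,239) |
| Side | Card front corner | (337,240) |

Run:
```python
from h import *
np.set_printoptions(precision=4,suppress=True)
def rect(uvs,z,l):
    P=np.array([ray("top",q,z) for q in uvs])[:,:2];c=P.mean(0)
    e=[np.linalg.norm(P[i]-P[(i+1)%4]) for i in range(4)]
    r=cv2.minAreaRect((P*1000).astype(np.float32))
    print(l,"c",c,"edges",np.round(e,3),"dir01 deg",[np.degrees(np.arctan2(*(P[(i+1)%4]-P[i])[::-1])).round(1) for i in range(4)]);return P
T=rect([(417.25,277.25),(406.5,234),(460.5,220.5),(471.25,261.25)],.084,"tray LF LB RB RF");print(T)
rect([(236.4,251.4),(241.6,258.6),(221,270.8),(217.4,264)],.022,"mount")
rect([(271,235),(292.4,230.6),(298.2,257.6),(277,262.2)],.017,"card")
print("knob",tri(("top",(223,260)),("side",(365.7,239))), ray("top",(223,260),.085))
# side vs top
for a,b in(((277,262.2),(333,229)),((271,235),(336.6,239.6))):
  print("card cand",tri(("top",a),("side",b)))
print(tri(("top",(298.2,257.6)),("side",(333,229))),tri(("top",(292.4,230.6)),("side",(333,229))))
for a in T: print("side of tray corner",pix("side",[*a,.084]))
o=bot.get_obs();print(R.from_quat(o["tool_rot"]).as_matrix())
```

```text
tray LF LB RB RF c [ 0.451  -0.2678] edges [0.114 0.15  0.109 0.148] dir01 deg [np.float64(12.1), np.float64(-75.5), np.float64(-168.6), np.float64(106.6)]
[[ 0.3751 -0.208 ]
 [ 0.487  -0.184 ]
 [ 0.5245 -0.3288]
 [ 0.4175 -0.3503]]
mount c [0.4128 0.2967] edges [0.025 0.065 0.022 0.062] dir01 deg [np.float64(-141.8), np.float64(121.5), np.float64(31.0), np.float64(-55.3)]
card c [0.456  0.1439] edges [0.062 0.078 0.06  0.078] dir01 deg [np.float64(-77.7), np.float64(-166.6), np.float64(102.7), np.float64(14.3)]
knob (array([0.4129, 0.298 , 0.0832]), array([0.0016])) [0.414  0.2975 0.085 ]
card cand (array([0.4538, 0.1652, 0.0373]), array([0.0606]))
card cand (array([0.4864, 0.1834, 0.0165]), array([0.0014]))
(array([0.4635, 0.1085, 0.0088]), array([0.0544])) (array([0.5006, 0.1232, 0.0163]), array([0.0002]))
side of tray corner [378.9951 171.1748]
side of tray corner [346.0722 172.031 ]
side of tray corner [338.7482 160.2836]
side of tray corner [367.1787 159.7061]
[[-0.9716  0.2365 -0.0005]
 [ 0.2365  0.9716 -0.0019]
 [ 0.     -0.0019 -1.    ]]
```

Add to h.py:
```python
np.set_printoptions(precision=4,suppress=True)
def Rz(d):return R.from_euler("z",d,degrees=True).as_matrix()[:2,:2]
YO=13.8;CO=np.array([.451,-.2678]);POST=CO+Rz(YO)@[.047,-.067]
CARD=np.array([.456,.1439]);YC=13.3;ST=np.array([.413,.2972])
def rows(targets,width,o=None):
    "targets: x,y,z,yaw(deg of tool y); vertical tool assumed as goal -> print rows"
    o=o or bot.get_obs();R0=R.from_quat(o["tool_rot"])
    for x,y,z,a in targets:
        c,s=np.cos(np.radians(a)),np.sin(np.radians(a))
        G=R.from_matrix(np.array([[-s,c,0],[c,s,0],[0,0,-1]]))
        print(np.round([*(R0.inv()*G).as_rotvec(),*R0.inv().apply(np.array([x,y,z])-o["eef_pos"]),width],3).tolist())
```

Run:
```python
from h import *
print("post",POST,pix("top",[*POST,.093]),"lever",ray("top",(351,285),.29),"jar2",ray("top",(192,257),.066),"tray edge",ray("top",(215,240),.03))
P=CO+Rz(YO)@[-.095,.060];print(P)
rows([(.15,.45,.37,76),(.30,.15,.37,45),(*P,.37,YO)],0)
```

```text
post [ 0.5126 -0.3217] [459.33   224.4754] lever [ 0.3603 -0.0193  0.29  ] jar2 [0.4216 0.3857 0.066 ] tray edge [0.4705 0.3374 0.03  ]
[ 0.3444 -0.2322]
[-0.002, 0.0, 0.006, -0.039, -0.027, -0.139, 0.0]
[-0.002, 0.001, 0.547, -0.256, -0.283, -0.139, 0.0]
[-0.002, 0.001, 1.091, -0.39, -0.644, -0.138, 0.0]
```

jog_arm:
  steps:
    - {"sx": -0.039,"sy": -0.027,"sz": -0.139,"jaw": 0}
    - {"sx": -0.039,"sy": -0.027,"sz": -0.139,"jaw": 0}
    - {"rz": 0.1,"sx": -0.07,"sy": -0.06,"sz": -0.139,"jaw": 0}
    - {"rz": 0.2,"sx": -0.11,"sy": -0.11,"sz": -0.139,"jaw": 0}
    - {"rz": 0.3,"sx": -0.15,"sy": -0.16,"sz": -0.139,"jaw": 0}
    - {"rz": 0.4,"sx": -0.19,"sy": -0.21,"sz": -0.139,"jaw": 0}
    - {"rz": 0.5,"sx": -0.23,"sy": -0.26,"sz": -0.139,"jaw": 0}
    - {"rz": 0.6,"sx": -0.27,"sy": -0.31,"sz": -0.139,"jaw": 0}
    - {"rz": 0.7,"sx": -0.29,"sy": -0.37,"sz": -0.139,"jaw": 0}
    - {"rz": 0.75,"sx": -0.31,"sy": -0.43,"sz": -0.139,"jaw": 0}

```text
clock: 1.35
eef_pos: [0.3169, 0.0014, 0.37]
tool_rot: [0.475, 0.88, -0.0, -0.0]
ft_force: [1.5, -0.0, -0.0]
grip_width: 0.0002
grasp_force: 0.0
```

Run:
```python
from h import *
P=CO+Rz(YO)@[-.095,.060]
rows([(*P,.37,YO),(*P,.06,YO)],0)
```

```text
[-0.0, -0.0, 0.34, -0.21, -0.105, -0.0, 0.0]
[-0.0, -0.0, 0.34, -0.211, -0.105, 0.31, 0.0]
```

jog_arm:
  steps:
    - {"rz": 0.1,"sx": -0.05,"sy": -0.025,"jaw": 0}
    - {"rz": 0.2,"sx": -0.1,"sy": -0.05,"jaw": 0}
    - {"rz": 0.3,"sx": -0.15,"sy": -0.075,"jaw": 0}
    - {"rz": 0.34,"sx": -0.21,"sy": -0.105,"jaw": 0}
    - {"rz": 0.34,"sx": -0.21,"sy": -0.105,"sz": 0.06,"jaw": 0}
    - {"rz": 0.34,"sx": -0.21,"sy": -0.105,"sz": 0.12,"jaw": 0}
    - {"rz": 0.34,"sx": -0.21,"sy": -0.105,"sz": 0.18,"jaw": 0}
    - {"rz": 0.34,"sx": -0.21,"sy": -0.105,"sz": 0.24,"jaw": 0}
    - {"rz": 0.34,"sx": -0.21,"sy": -0.105,"sz": 0.31,"jaw": 0}
    - {"rz": 0.34,"sx": -0.21,"sy": -0.105,"sz": 0.31,"jaw": 0}

```text
clock: 2.6
eef_pos: [0.3408, -0.2271, 0.0567]
tool_rot: [0.617, 0.787, -0.0, -0.005]
ft_force: [0.2, 0.7, 0.6]
grip_width: -0.0
grasp_force: 0.0
```

Run:
```python
from h import *
# arc: finger offset d outside face, at tray y=+60
d=.018
v=np.array([-.055-d,.060])-[.047,-.067]
rows([(*(POST+Rz(YO-t)@v),.06,YO-t) for t in (0,10,20,30,40,50,60,70,80,85,90)],0)
t=bot.camera("top")[:,:,::-1];s=bot.camera("side")[:,:,::-1]
C=np.zeros((400,800,3),np.uint8)
a=crop(t,380,480,200,300,4);b=crop(s,325,425,110,210,4);C[:,:400]=a;C[:,400:]=b
cv2.imwrite("pics/c2.png",C)
```

```text
[-0.007, -0.008, 0.001, -0.006, 0.024, -0.004, 0.0]
[-0.008, -0.007, 0.176, 0.013, 0.048, -0.004, 0.0]
[-0.009, -0.007, 0.35, 0.028, 0.075, -0.004, 0.0]
[-0.009, -0.006, 0.525, 0.037, 0.104, -0.004, 0.0]
[-0.01, -0.005, 0.699, 0.042, 0.134, -0.004, 0.0]
[-0.01, -0.004, 0.874, 0.041, 0.165, -0.004, 0.0]
[-0.011, -0.003, 1.048, 0.034, 0.194, -0.004, 0.0]
[-0.011, -0.002, 1.223, 0.023, 0.223, -0.005, 0.0]
[-0.012, -0.002, 1.397, 0.007, 0.249, -0.005, 0.0]
[-0.012, -0.001, 1.485, -0.002, 0.26, -0.005, 0.0]
[-0.012, -0.001, 1.572, -0.013, 0.271, -0.005, 0.0]
```

View pics/c2.png

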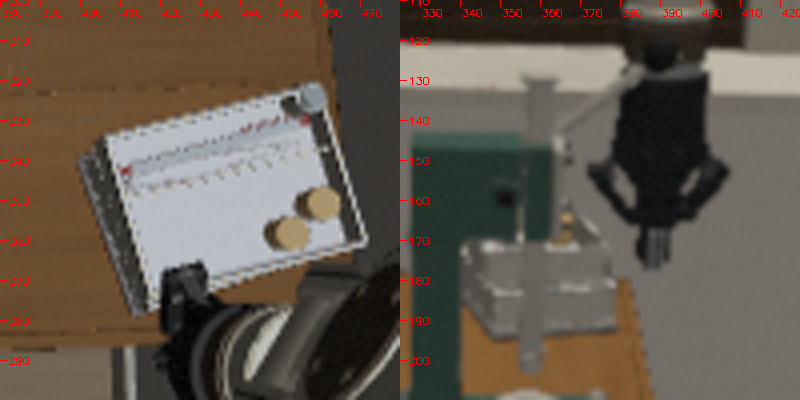

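The fingers stand in front of the free corner at about (426,270) in the top view, below the rim and clear of the press. I'll push the first half of the arc.

jog_arm:
  steps:
    - {"sy": 0.022,"jaw": 0}
    - {"rz": 0.087,"sx": 0.01,"sy": 0.034,"jaw": 0}
    - {"rz": 0.175,"sx": 0.019,"sy": 0.046,"jaw": 0}
    - {"rz": 0.262,"sx": 0.027,"sy": 0.06,"jaw": 0}
    - {"rz": 0.35,"sx": 0.034,"sy": 0.073,"jaw": 0}
    - {"rz": 0.436,"sx": 0.039,"sy": 0.088,"jaw": 0}
    - {"rz": 0.524,"sx": 0.043,"sy": 0.102,"jaw": 0}
    - {"rz": 0.611,"sx": 0.046,"sy": 0.117,"jaw": 0}
    - {"rz": 0.698,"sx": 0.048,"sy": 0.132,"jaw": 0}
    - {"rz": 0.785,"sx": 0.048,"sy": 0.147,"jaw": 0}

```text
clock: 3.95
eef_pos: [0.4783, -0.1483, 0.0637]
tool_rot: [0.871, 0.49, 0.002, 0.002]
ft_force: [-1.5, -0.6, -0.3]
grip_width: 0.0003
grasp_force: 0.5
```

Run:
```python
from h import *
d=.018
v=np.array([-.055-d,.060])-[.047,-.067]
rows([(*(POST+Rz(YO-t)@v),.06,YO-t) for t in (45,50,60,70,80,85,90)],0)
print(bot.get_obs()["joint_pos"])
cv2.imwrite("pics/c3.png",np.hstack([crop(bot.camera("top")[:,:,::-1],380,480,190,290,4),crop(bot.camera("side")[:,:,::-1],310,410,110,210,4)]))
```

```text
[0.004, -0.001, -0.001, -0.004, -0.001, 0.004, 0.0]
[0.004, -0.001, 0.086, 0.006, 0.011, 0.004, 0.0]
[0.004, -0.002, 0.261, 0.023, 0.036, 0.004, 0.0]
[0.004, -0.002, 0.435, 0.035, 0.064, 0.004, 0.0]
[0.004, -0.002, 0.61, 0.042, 0.094, 0.004, 0.0]
[0.004, -0.002, 0.697, 0.044, 0.109, 0.004, 0.0]
[0.004, -0.003, 0.784, 0.044, 0.124, 0.004, 0.0]
[-0.3006  0.3787 -0.271   0.9166 -0.0001  1.8158]
```

View pics/c3.png

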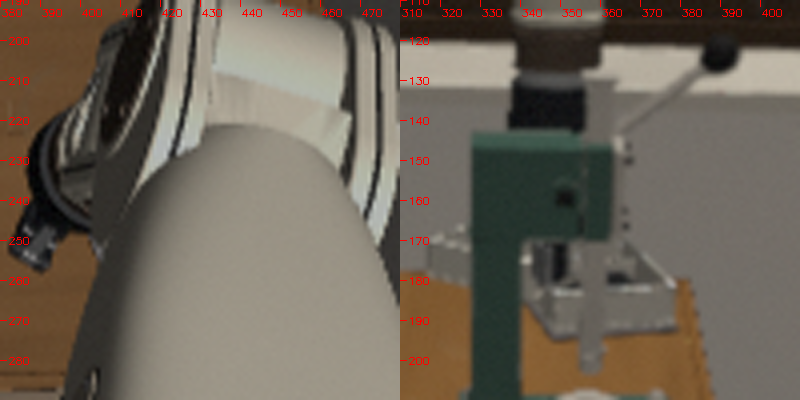

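The tray is turning: in the side view its corner now reaches left to about (316,170), and the lower tray is exposed. I'll continue to about 85°.

jog_arm:
  steps:
    - {"rz": 0.087,"sx": 0.01,"sy": 0.012,"jaw": 0}
    - {"rz": 0.175,"sx": 0.019,"sy": 0.024,"jaw": 0}
    - {"rz": 0.262,"sx": 0.027,"sy": 0.037,"jaw": 0}
    - {"rz": 0.35,"sx": 0.034,"sy": 0.051,"jaw": 0}
    - {"rz": 0.436,"sx": 0.039,"sy": 0.065,"jaw": 0}
    - {"rz": 0.524,"sx": 0.043,"sy": 0.08,"jaw": 0}
    - {"rz": 0.611,"sx": 0.046,"sy": 0.095,"jaw": 0}
    - {"rz": 0.698,"sx": 0.048,"sy": 0.11,"jaw": 0}
    - {"rz": 0.698,"sx": 0.048,"sy": 0.11,"jaw": 0}

```text
clock: 5.18
eef_pos: [0.5965, -0.1645, 0.0623]
tool_rot: [0.986, 0.165, 0.002, 0.001]
ft_force: [-0.4, -0.0, -0.4]
grip_width: -0.0001
grasp_force: 0.0
```

jog_arm:
  steps:
    - {"sy": -0.012,"jaw": 0}
    - {"sy": -0.03,"sz": -0.06,"jaw": 0}
    - {"sy": -0.03,"sz": -0.12,"jaw": 0}
    - {"sy": -0.03,"sz": -0.18,"jaw": 0}
    - {"sy": -0.03,"sz": -0.24,"jaw": 0}
    - {"sx": -0.06,"sy": -0.03,"sz": -0.3,"jaw": 0.045}
    - {"sx": -0.1,"sy": -0.07,"sz": -0.31,"jaw": 0.045}
    - {"sx": -0.14,"sy": -0.11,"sz": -0.31,"jaw": 0.045}

```text
clock: 6.18
eef_pos: [0.4289, -0.1062, 0.3721]
tool_rot: [0.986, 0.164, 0.002, 0.001]
ft_force: [1.1, -0.6, 0.6]
grip_width: 0.0451
grasp_force: 0.0
```

Run:
```python
from h import *
cv2.imwrite("pics/c4.png",np.hstack([crop(bot.camera("top")[:,:,::-1],395,495,170,290,4),crop(bot.camera("side")[:,:,::-1],290,390,110,230,4)]))
```

```text
(no output)
```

View pics/c4.png

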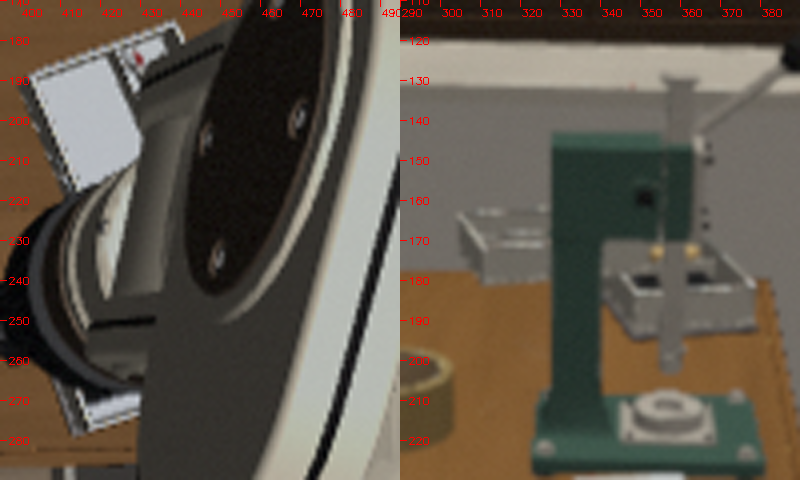

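The tray stands open behind the lower one, with its rim corners at about (402.5,189.5), (440,176) and (414,217) in the top view. I'll compute the angle.

Run:
```python
from h import *
f=ray("top",(402.5,189.5),.084)[:2];g=ray("top",(440,176),.084)[:2];h=ray("top",(413.75,217.5),.084)[:2]
a=lambda v:np.degrees(np.arctan2(v[1],v[0]))
v0=Rz(YO)@(np.array([-.055,.075])-[.047,-.067])
print(f,np.linalg.norm(f-POST),"swing",a(v0)-a(f-POST),"face dir",a(f-h)-YO,"left wall",a(g-f)+90-YO)
o=bot.get_obs();print(o["joint_pos"])
rows([(.30,0,.37,0),(.34,.25,.37,0),(*ST,.30,0),(*ST,.2,0)],.045)
```

```text
[ 0.6076 -0.1772] 0.1728533762995135 swing 82.8142078535073 face dir 6.0728844683866114 left wall 6.7427887937804165
[-0.2411  0.0974  0.1916  1.6666  0.0004  2.5682]
[-0.002, 0.0, -1.239, -0.083, -0.139, 0.002, 0.045]
[-0.002, 0.0, -1.239, 0.036, -0.362, 0.002, 0.045]
[-0.002, 0.0, -1.239, 0.121, -0.383, 0.072, 0.045]
[-0.002, 0.0, -1.239, 0.121, -0.383, 0.172, 0.045]
```

The tray is at about 83°. That is in range but near its edge, so I'll nudge it to about 90°.

Run:
```python
from h import *
d=.018
f=lambda d,t:POST+Rz(YO-t)@(np.array([-.055-d,.060])-[.047,-.067])
rows([(*f(.05,84),.37,YO-85),(*f(.05,84),.12,YO-85),(*f(.05,84),.06,YO-85),(*f(.018,84),.06,YO-85),(*f(.018,88),.06,YO-88),(*f(.018,91),.06,YO-91),(*f(.05,91),.06,YO-91)],0)
```

```text
[-0.001, 0.001, 0.004, 0.138, 0.081, 0.001, 0.0]
[-0.001, 0.001, 0.004, 0.138, 0.081, 0.251, 0.0]
[-0.001, 0.001, 0.004, 0.138, 0.081, 0.311, 0.0]
[-0.001, 0.001, 0.004, 0.139, 0.113, 0.311, 0.0]
[-0.001, 0.001, 0.056, 0.147, 0.122, 0.311, 0.0]
[-0.001, 0.001, 0.109, 0.153, 0.13, 0.311, 0.0]
[-0.001, 0.001, 0.109, 0.156, 0.098, 0.311, 0.0]
```

jog_arm:
  steps:
    - {"sx": 0.05,"sy": 0.03,"jaw": 0}
    - {"sx": 0.1,"sy": 0.06,"jaw": 0}
    - {"sx": 0.138,"sy": 0.081,"sz": 0.03,"jaw": 0}
    - {"sx": 0.138,"sy": 0.081,"sz": 0.09,"jaw": 0}
    - {"sx": 0.138,"sy": 0.081,"sz": 0.15,"jaw": 0}
    - {"sx": 0.138,"sy": 0.081,"sz": 0.21,"jaw": 0}
    - {"sx": 0.138,"sy": 0.081,"sz": 0.27,"jaw": 0}
    - {"sx": 0.138,"sy": 0.081,"sz": 0.311,"jaw": 0}
    - {"sx": 0.138,"sy": 0.081,"sz": 0.311,"jaw": 0}
    - {"sx": 0.139,"sy": 0.105,"sz": 0.311,"jaw": 0}

```text
clock: 7.52
eef_pos: [0.5966, -0.1597, 0.0607]
tool_rot: [0.986, 0.166, 0.0, -0.0]
ft_force: [-0.1, 0.8, 1.2]
grip_width: 0.0001
grasp_force: 0.0
```

jog_arm:
  steps:
    - {"sy": 0.008,"jaw": 0}
    - {"rz": 0.05,"sx": 0.008,"sy": 0.017,"jaw": 0}
    - {"rz": 0.109,"sx": 0.014,"sy": 0.025,"jaw": 0}
    - {"rz": 0.109,"sx": 0.014,"sy": 0.025,"jaw": 0}
    - {"rz": 0.109,"sx": 0.014,"sy": 0.025,"jaw": 0}
    - {"rz": 0.109,"sx": 0.016,"jaw": 0}
    - {"rz": 0.109,"sx": 0.016,"sy": -0.02,"sz": -0.06,"jaw": 0}
    - {"rz": 0.109,"sx": 0.016,"sy": -0.02,"sz": -0.12,"jaw": 0.045}
    - {"rz": 0.109,"sx": 0.016,"sy": -0.02,"sz": -0.18,"jaw": 0.045}
    - {"rz": 0.109,"sx": -0.03,"sy": -0.02,"sz": -0.24,"jaw": 0.045}

```text
clock: 8.78
eef_pos: [0.5698, -0.1484, 0.2912]
tool_rot: [0.994, 0.112, 0.001, 0.001]
ft_force: [0.4, -0.3, 0.9]
grip_width: 0.0449
grasp_force: 0.0
```

```bash
python3 - <<'E'
from h import *
rows([(.45,-.1,.37,-20),(.30,0,.37,0),(.34,.25,.37,0),(*ST,.30,0),(*ST,.2,0)],.045)
E
```

```text
[0.003, -0.002, -0.998, -0.106, -0.074, -0.079, 0.045]
[0.003, -0.001, -1.347, -0.23, -0.205, -0.08, 0.045]
[0.003, -0.001, -1.347, -0.135, -0.439, -0.08, 0.045]
[0.003, -0.001, -1.347, -0.054, -0.469, -0.01, 0.045]
[0.003, -0.001, -1.347, -0.054, -0.469, 0.09, 0.045]
```

jog_arm:
  steps:
    - {"rz": -0.1,"sx": -0.035,"sy": -0.025,"sz": -0.05,"jaw": 0.045}
    - {"rz": -0.3,"sx": -0.07,"sy": -0.05,"sz": -0.079,"jaw": 0.045}
    - {"rz": -0.45,"sx": -0.106,"sy": -0.074,"sz": -0.079,"jaw": 0.045}
    - {"rz": -0.6,"sx": -0.145,"sy": -0.115,"sz": -0.079,"jaw": 0.045}
    - {"rz": -0.8,"sx": -0.185,"sy": -0.16,"sz": -0.079,"jaw": 0.045}
    - {"rz": -0.95,"sx": -0.23,"sy": -0.205,"sz": -0.079,"jaw": 0.045}
    - {"rz": -1.1,"sx": -0.21,"sy": -0.26,"sz": -0.079,"jaw": 0.045}
    - {"rz": -1.25,"sx": -0.18,"sy": -0.32,"sz": -0.079,"jaw": 0.045}
    - {"rz": -1.35,"sx": -0.155,"sy": -0.38,"sz": -0.079,"jaw": 0.045}
    - {"rz": -1.35,"sx": -0.135,"sy": -0.439,"sz": -0.079,"jaw": 0.045}

```text
clock: 10.02
eef_pos: [0.3397, 0.2446, 0.3682]
tool_rot: [0.706, 0.708, 0.001, 0.0]
ft_force: [0.8, 0.2, -0.1]
grip_width: 0.0449
grasp_force: 0.0
```

```bash
python3 - <<'E'
from h import *
cv2.imwrite("pics/c5.png",np.hstack([crop(bot.camera("top")[:,:,::-1],395,495,165,290,4),crop(bot.camera("side")[:,:,::-1],290,390,140,265,4)]))
rows([(*ST,.30,0),(*ST,.2,0),(*ST,.045,0)],.045)
print(bot.get_obs()["joint_pos"])
E
```

```text
[-0.001, -0.001, 0.008, 0.049, 0.074, 0.066, 0.045]
[-0.001, -0.001, 0.008, 0.049, 0.074, 0.166, 0.045]
[-0.001, -0.001, 0.008, 0.049, 0.074, 0.321, 0.045]
[0.6286 0.0627 0.1404 1.6491 0.0014 2.1911]
```

View pics/c5.png

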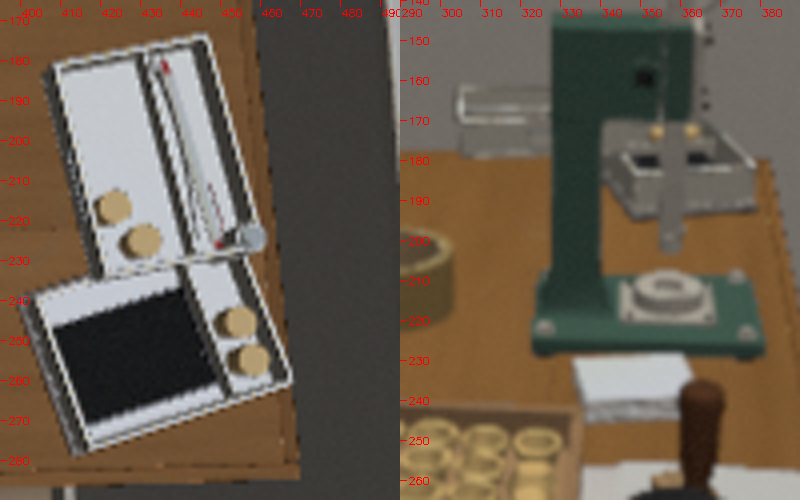

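The tray is now further round, with rim corners at about (408,181), (447,174) and (420,234). The dark pad is exposed with corners at about (408,247), (441,237), (452,261) and (418,270). The vial corks are at about (454,246) and (457,255).

Run:
```python
from h import *
q=lambda x,y:(395+x/4,165+y/4)
T=[ray("top",q(*p),.084)[:2] for p in((52,65),(207,36),(262,252),(104,276))]
a=lambda v:np.degrees(np.arctan2(v[1],v[0]))
v0=Rz(YO)@(np.array([-.055,.075])-[.047,-.067])
print(np.array(T),"swing",a(v0)-a(T[0]-POST),"face",YO-a(T[0]-T[3])+90,"left wall",YO-a(T[1]-T[0]), "r",YO-a(T[1]-T[2])+90)
P=np.array([ray("top",q(*p),.0215)[:2] for p in((53,328),(185,288),(228,385),(92,422))])
print("pad",P.mean(0),P,[np.linalg.norm(P[i]-P[(i+1)%4]) for i in range(4)],"org frame",(P.mean(0)-CO)@Rz(YO))
for t in((240,322),(250,360)):
  for s in((357,173),(363.5,173)): print("cork",tri(("top",q(*t)),("side",s)))
L=np.array([ray("top",q(*p),.045)[:2] for p in((25,297),(82,450),(290,382))])
print("lower",L,(L-CO)@Rz(YO))
```

```text
[[ 0.6307 -0.1929]
 [ 0.6521 -0.2991]
 [ 0.5044 -0.3276]
 [ 0.4874 -0.2223]] swing 92.01105485255518 face 92.19666279365931 left wall 92.42597096024251 r 92.8868868818607
pad [ 0.4388 -0.2619] [[ 0.4572 -0.2023]
 [ 0.4861 -0.296 ]
 [ 0.4191 -0.3224]
 [ 0.3928 -0.227 ]] [np.float64(0.09799530193066298), np.float64(0.07207279321832075), np.float64(0.09885416640421867), np.float64(0.0689757859026909)] org frame [-0.0104  0.0086]
cork (array([ 0.4576, -0.3275,  0.0368]), array([0.0056]))
cork (array([ 0.4452, -0.3259,  0.0394]), array([0.0229]))
cork (array([ 0.4449, -0.334 ,  0.0342]), array([0.0128]))
cork (array([ 0.4324, -0.3332,  0.0359]), array([0.0047]))
lower [[ 0.4765 -0.1783]
 [ 0.374  -0.2134]
 [ 0.4207 -0.3561]] [[ 0.0462  0.0808]
 [-0.0618  0.0712]
 [-0.0505 -0.0786]]
```

jog_arm:
  steps:
    - {"sx": 0.049,"sy": 0.074,"sz": 0.03,"jaw": 0.045}
    - {"sx": 0.049,"sy": 0.074,"sz": 0.066,"jaw": 0.045}
    - {"sx": 0.049,"sy": 0.074,"sz": 0.12,"jaw": 0.045}
    - {"sx": 0.049,"sy": 0.074,"sz": 0.18,"jaw": 0.045}
    - {"sx": 0.049,"sy": 0.074,"sz": 0.24,"jaw": 0.045}
    - {"sx": 0.049,"sy": 0.074,"sz": 0.24,"jaw": 0.045}

```text
clock: 10.88
eef_pos: [0.4101, 0.2883, 0.1236]
tool_rot: [0.707, 0.707, -0.006, -0.001]
ft_force: [-0.3, 0.8, 0.3]
grip_width: 0.0448
grasp_force: 0.0
```

```bash
python3 - <<'E'
from h import *
rows([(*ST,.10,0),(*ST,.038,0)],.045)
cv2.imwrite("pics/c6.png",np.hstack([crop(bot.camera("top")[:,:,::-1],180,280,205,305,4),crop(bot.camera("side")[:,:,::-1],315,415,210,310,4)]))
E
```

```text
[-0.009, 0.007, 0.0, 0.009, 0.003, 0.024, 0.045]
[-0.009, 0.007, 0.0, 0.009, 0.004, 0.086, 0.045]
```

View pics/c6.png

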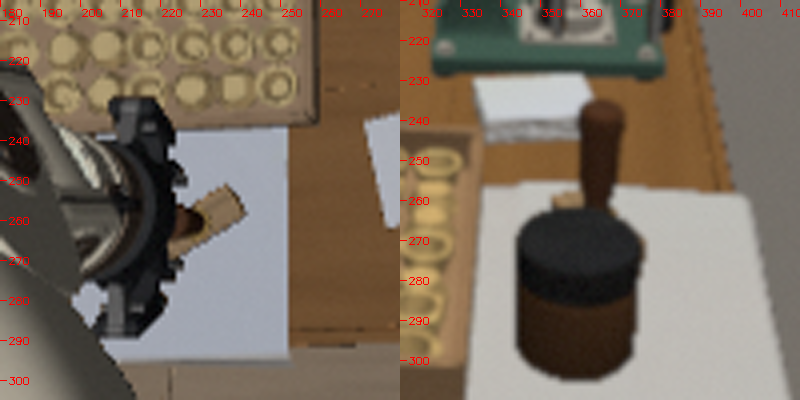

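Run:
```python
from h import *
o=bot.get_obs();print(o["clock"],o["eef_pos"],o["joint_vel"],pix("side",o["eef_pos"]),pix("side",o["eef_pos"]+[0,0,.1]),pix("top",o["eef_pos"]))
rows([(*ST,.10,0),(*ST,.038,0)],.045)
cv2.imwrite("pics/side7.png",bot.camera("side")[:,:,::-1])
```

```text
10.975 [0.4148 0.2917 0.1293] [ 0.0013 -0.029   0.06   -0.0048  0.0007  0.0023] [365.2303 218.6744] [367.2746 174.9153] [220.7454 259.1042]
[0.001, -0.001, -0.0, 0.005, -0.002, 0.029, 0.045]
[0.001, -0.001, -0.0, 0.005, -0.002, 0.091, 0.045]
```

View pics/side7.png

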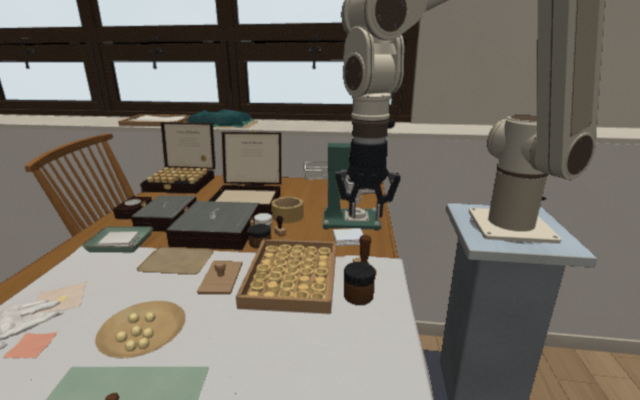

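The fingers stand open directly above the handle: tips at about (352–385,205), knob at (365,238). I'll descend and grip.

jog_arm:
  steps:
    - {"sx": 0.005,"sy": -0.002,"jaw": 0.045}
    - {"sx": 0.005,"sy": -0.002,"sz": 0.03,"jaw": 0.045}
    - {"sx": 0.005,"sy": -0.002,"sz": 0.06,"jaw": 0.045}
    - {"sx": 0.005,"sy": -0.002,"sz": 0.091,"jaw": 0.045}
    - {"sx": 0.005,"sy": -0.002,"sz": 0.091,"jaw": 0.045}
    - {"sx": 0.005,"sy": -0.002,"sz": 0.091,"jaw": 0}
    - {"sx": 0.005,"sy": -0.002,"sz": 0.091,"jaw": 0}
    - {"sx": 0.005,"sy": -0.002,"sz": 0.091,"jaw": 0}
    - {"sx": 0.005,"sy": -0.002,"sz": 0.091,"jaw": 0}
    - {"sx": 0.005,"sy": -0.002,"sz": 0.091,"jaw": 0}

```text
clock: 12.28
eef_pos: [0.4136, 0.298, 0.0388]
tool_rot: [0.707, 0.707, 0.002, 0.0]
ft_force: [-1.8, 0.1, 6.3]
grip_width: 0.022
grasp_force: 57.4
```

jog_arm:
  steps:
    - {"sz": -0.03,"jaw": 0}
    - {"sz": -0.09,"jaw": 0}
    - {"sz": -0.15,"jaw": 0}
    - {"sz": -0.21,"jaw": 0}
    - {"sz": -0.27,"jaw": 0}
    - {"sz": -0.33,"jaw": 0}
    - {"sz": -0.36,"jaw": 0}
    - {"sz": -0.36,"jaw": 0}

```text
clock: 13.28
eef_pos: [0.413, 0.2972, 0.3997]
tool_rot: [0.707, 0.707, 0.003, 0.001]
ft_force: [-0.9, 0.5, -1.1]
grip_width: 0.0217
grasp_force: 57.9
```

Run:
```python
from h import *
rows([(.30,.05,.40,15),(.33,-.2,.40,-19),(.4388,-.2619,.2,-19)],0)
t=bot.camera("top")[:,:,::-1];s=bot.camera("side")[:,:,::-1]
cv2.imwrite("pics/top8.png",t);cv2.imwrite("pics/side8.png",s)
u,v=pix("side",bot.get_obs()["eef_pos"]).astype(int);a,b=pix("top",bot.get_obs()["eef_pos"]).astype(int);print(u,v,a,b)
cv2.imwrite("pics/c8.png",np.hstack([crop(t,a-45,a+55,b-50,b+50,4),crop(s,u-50,u+50,max(v-50,0),max(v-50,0)+100,4)]))
```

```text
[0.006, -0.003, -0.262, -0.247, -0.113, -0.002, 0.0]
[0.005, -0.005, 0.332, -0.497, -0.083, -0.003, 0.0]
[0.005, -0.005, 0.332, -0.56, 0.025, 0.198, 0.0]
372 92 178 255
```

View pics/c8.png

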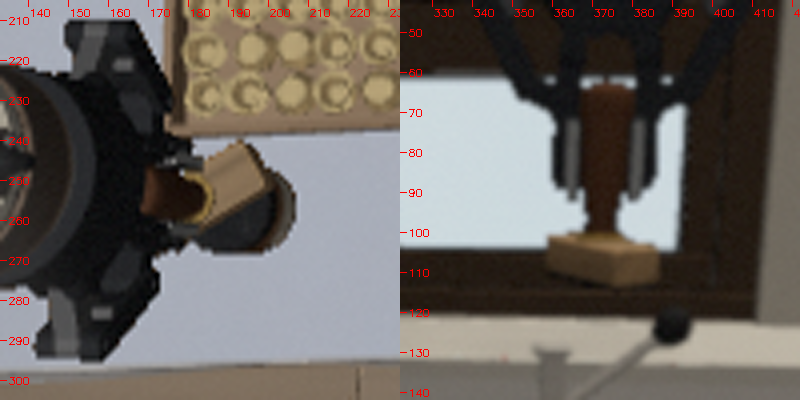

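The stamp is gripped upright: handle between the pads at about (372,78), and the mount level at about (372,105) in the side view. Next I'll check its yaw and plan the move to the pad.

Run:
```python
from h import *
z=bot.get_obs()["eef_pos"][2]-.0373+.0205
A,B,C=[ray("top",p,z)[:2] for p in((193,240),(200,251.75),(186.75,262.5))]
a=lambda v:np.degrees(np.arctan2(v[1],v[0]))%180
print("short",a(B-A),np.linalg.norm(B-A),"long",a(C-B),np.linalg.norm(C-B),A,B)
```

```text
short 34.03018907734233 0.02572718246104654 long 130.80308600891522 0.030085981936598276 [0.441  0.2783] [0.4197 0.2639]
```

jog_arm:
  steps:
    - {"sx": -0.045,"sy": -0.02,"jaw": 0}
    - {"rz": -0.05,"sx": -0.095,"sy": -0.04,"jaw": 0}
    - {"rz": -0.1,"sx": -0.145,"sy": -0.065,"jaw": 0}
    - {"sx": -0.2,"sy": -0.09,"jaw": 0}
    - {"rz": 0.1,"sx": -0.247,"sy": -0.113,"jaw": 0}
    - {"rz": 0.15,"sx": -0.305,"sy": -0.11,"jaw": 0}
    - {"rz": 0.2,"sx": -0.36,"sy": -0.105,"jaw": 0}
    - {"rz": 0.25,"sx": -0.41,"sy": -0.1,"jaw": 0}
    - {"rz": 0.3,"sx": -0.45,"sy": -0.09,"jaw": 0}
    - {"rz": 0.34,"sx": -0.497,"sy": -0.083,"jaw": 0}

```text
clock: 14.62
eef_pos: [0.3284, -0.2013, 0.3945]
tool_rot: [0.817, 0.577, -0.001, -0.002]
ft_force: [0.1, 0.2, -0.7]
grip_width: 0.022
grasp_force: 58.2
```

Run:
```python
from h import *
I=CO+Rz(YO)@[-.0104,.004]
print(I);rows([(*I,.40,-19.5),(*I,.2,-19.5),(*I,.0588+.02,-19.5),(*I,.0588,-19.5)],0)
```

```text
[ 0.4399 -0.2664]
[-0.004, -0.001, -0.001, -0.024, 0.127, -0.006, 0.0]
[-0.004, -0.001, -0.001, -0.024, 0.128, 0.194, 0.0]
[-0.004, -0.001, -0.001, -0.024, 0.128, 0.315, 0.0]
[-0.004, -0.001, -0.001, -0.024, 0.128, 0.335, 0.0]
```

jog_arm:
  steps:
    - {"sx": -0.01,"sy": 0.05,"jaw": 0}
    - {"sx": -0.022,"sy": 0.1,"sz": 0.03,"jaw": 0}
    - {"sx": -0.022,"sy": 0.128,"sz": 0.09,"jaw": 0}
    - {"sx": -0.022,"sy": 0.128,"sz": 0.15,"jaw": 0}
    - {"sx": -0.022,"sy": 0.128,"sz": 0.21,"jaw": 0}
    - {"sx": -0.022,"sy": 0.128,"sz": 0.26,"jaw": 0}
    - {"sx": -0.022,"sy": 0.128,"sz": 0.28,"jaw": 0}
    - {"sx": -0.022,"sy": 0.128,"sz": 0.29,"jaw": 0}
    - {"sx": -0.022,"sy": 0.128,"sz": 0.29,"jaw": 0}
    - {"sx": -0.022,"sy": 0.128,"sz": 0.29,"jaw": 0}

```text
clock: 15.88
eef_pos: [0.4432, -0.2641, 0.1076]
tool_rot: [0.817, 0.577, 0.0, 0.001]
ft_force: [-0.5, -0.3, -0.9]
grip_width: 0.0218
grasp_force: 58.4
```

Run:
```python
from h import *
I=CO+Rz(YO)@[-.0104,.006]
rows([(*I,.0588,-20)],0);o=bot.get_obs();print((o["eef_pos"][:2]-CO)@Rz(YO))
cv2.imwrite("pics/c9.png",np.hstack([crop(bot.camera("top")[:,:,::-1],390,490,190,290,4),crop(bot.camera("side")[:,:,::-1],320,420,110,210,4)]))
```

```text
[0.002, 0.0, 0.009, -0.002, -0.003, 0.049, 0.0]
[-0.0067  0.0055]
```

View pics/c9.png

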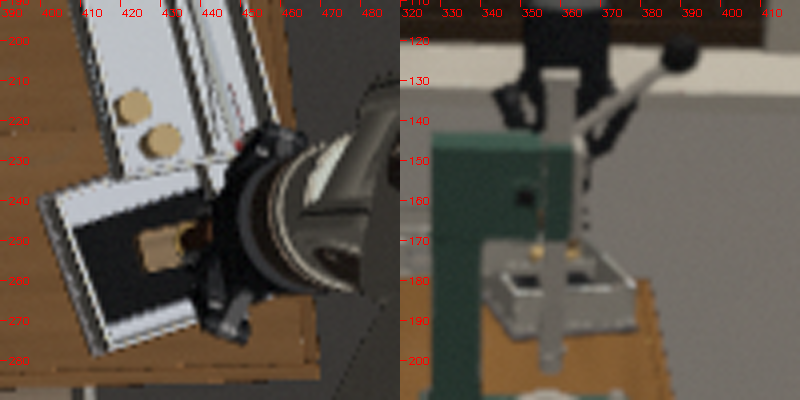

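The mount, at about (433,249), hangs over the dark pad and is aligned with it. I'll lower it gently.

jog_arm:
  steps:
    - {"sx": -0.002,"sy": -0.002,"sz": 0.02,"jaw": 0}
    - {"sx": -0.002,"sy": -0.002,"sz": 0.035,"jaw": 0}
    - {"sx": -0.002,"sy": -0.002,"sz": 0.044,"jaw": 0}
    - {"sx": -0.002,"sy": -0.002,"sz": 0.046,"jaw": 0}
    - {"sx": -0.002,"sy": -0.002,"sz": 0.047,"jaw": 0}
    - {"sx": -0.002,"sy": -0.002,"sz": 0.047,"jaw": 0}

```text
clock: 16.73
eef_pos: [0.4404, -0.2651, 0.0601]
tool_rot: [0.817, 0.577, 0.0, 0.0]
ft_force: [0.4, 0.6, -0.9]
grip_width: 0.022
grasp_force: 58.4
```

jog_arm:
  steps:
    - {"sz": 0.001,"jaw": 0}
    - {"sz": 0.002,"jaw": 0}
    - {"sz": 0.002,"jaw": 0}

```text
clock: 17.1
eef_pos: [0.4404, -0.2652, 0.0591]
tool_rot: [0.817, 0.577, 0.0, 0.001]
ft_force: [-1.2, 1.0, 6.8]
grip_width: 0.022
grasp_force: 59.0
```

jog_arm:
  steps:
    - {"sz": 0.0007,"jaw": 0}
    - {"sz": 0.0007,"jaw": 0}
    - {"sz": 0.0007,"jaw": 0}
    - {"sz": 0.0007,"jaw": 0}

```text
clock: 17.6
eef_pos: [0.4404, -0.2653, 0.059]
tool_rot: [0.817, 0.577, 0.0, 0.001]
ft_force: [-3.2, 1.6, 11.1]
grip_width: 0.0218
grasp_force: 59.5
```

jog_arm:
  steps:
    - {"sz": -0.05,"jaw": 0}
    - {"sz": -0.11,"jaw": 0}
    - {"sz": -0.17,"jaw": 0}
    - {"sz": -0.23,"jaw": 0}
    - {"sz": -0.29,"jaw": 0}
    - {"sz": -0.34,"jaw": 0}
    - {"sz": -0.34,"jaw": 0}

```text
clock: 18.48
eef_pos: [0.4413, -0.2657, 0.4018]
tool_rot: [0.817, 0.577, 0.002, 0.005]
ft_force: [-0.0, -0.8, -1.4]
grip_width: 0.0224
grasp_force: 58.4
```

```bash
python3 - <<'E'
from h import *
# stamp long axis = tool yaw+124 -> want 13.3+180 => yaw 69.3
rows([(.30,-.13,.40,0),(.30,.08,.40,40),(*CARD,.40,69.3),(*CARD,.2,69.3)],0)
E
```

```text
[0.009, 0.004, -0.34, 0.081, -0.178, -0.0, 0.0]
[0.008, 0.007, -1.038, 0.279, -0.248, -0.001, 0.0]
[0.006, 0.009, -1.549, 0.391, -0.123, -0.0, 0.0]
[0.006, 0.009, -1.549, 0.391, -0.125, 0.2, 0.0]
```

jog_arm:
  steps:
    - {"rz": -0.1,"sx": 0.025,"sy": -0.055,"jaw": 0}
    - {"rz": -0.2,"sx": 0.053,"sy": -0.11,"jaw": 0}
    - {"rz": -0.35,"sx": 0.081,"sy": -0.168,"jaw": 0}
    - {"rz": -0.5,"sx": 0.13,"sy": -0.195,"jaw": 0}
    - {"rz": -0.65,"sx": 0.18,"sy": -0.212,"jaw": 0}
    - {"rz": -0.8,"sx": 0.23,"sy": -0.23,"jaw": 0}
    - {"rz": -0.95,"sx": 0.279,"sy": -0.248,"jaw": 0}
    - {"rz": -1.12,"sx": 0.315,"sy": -0.21,"jaw": 0}
    - {"rz": -1.3,"sx": 0.35,"sy": -0.165,"jaw": 0}
    - {"rz": -1.48,"sx": 0.391,"sy": -0.125,"jaw": 0}

```text
clock: 19.73
eef_pos: [0.4535, 0.1462, 0.3957]
tool_rot: [0.211, 0.978, -0.0, -0.001]
ft_force: [0.3, -0.5, 0.2]
grip_width: 0.022
grasp_force: 58.8
```

Run:
```python
from h import *
rows([(*CARD,.40,69.3),(*CARD,.0543,69.3)],0)
```

```text
[-0.001, -0.001, -0.063, -0.003, -0.001, -0.004, 0.0]
[-0.001, -0.001, -0.063, -0.003, -0.001, 0.341, 0.0]
```

jog_arm:
  steps:
    - {"rz": -0.065,"sz": 0.05,"jaw": 0}
    - {"rz": -0.065,"sz": 0.11,"jaw": 0}
    - {"rz": -0.065,"sz": 0.17,"jaw": 0}
    - {"rz": -0.065,"sz": 0.23,"jaw": 0}
    - {"rz": -0.065,"sz": 0.28,"jaw": 0}
    - {"rz": -0.065,"sz": 0.3,"jaw": 0}
    - {"rz": -0.065,"sz": 0.3,"jaw": 0}
    - {"rz": -0.065,"sz": 0.3,"jaw": 0}

```text
clock: 20.72
eef_pos: [0.4528, 0.1454, 0.0975]
tool_rot: [0.182, 0.983, 0.0, 0.0]
ft_force: [0.2, 0.3, -0.3]
grip_width: 0.0217
grasp_force: 58.7
```

Run:
```python
from h import *
rows([(*CARD,.0543,69.3)],0)
cv2.imwrite("pics/c10.png",np.hstack([crop(bot.camera("top")[:,:,::-1],240,320,200,280,5),crop(bot.camera("side")[:,:,::-1],310,390,170,250,5)]))
```

```text
[0.0, 0.001, -0.005, -0.003, -0.0, 0.043, 0.0]
```

View pics/c10.png

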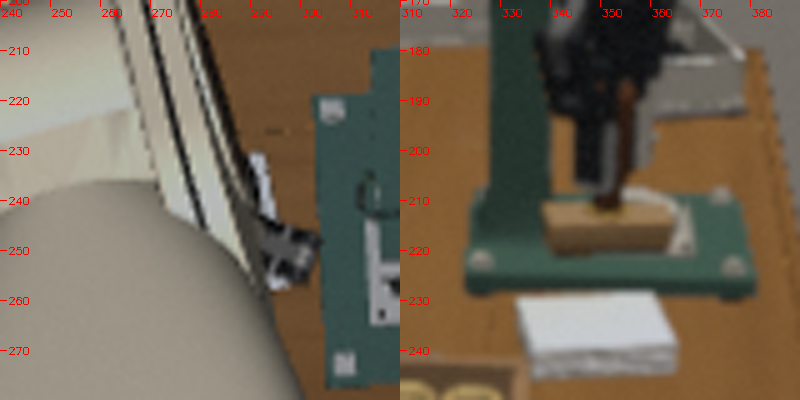

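The mount, at about (352,214) in the side view, is parallel to and over the card stack (350,233). I'll press it.

Run:
```python
from h import *
p=bot.get_obs()["eef_pos"];print(pix("side",[p[0],p[1],p[2]-.0373+.01]),pix("side",[*CARD,.017]))
```

```text
[350.3727 215.0229] [348.9293 233.1731]
```

jog_arm:
  steps:
    - {"sx": -0.003,"sz": 0.02,"jaw": 0}
    - {"sx": -0.003,"sz": 0.033,"jaw": 0}
    - {"sx": -0.003,"sz": 0.038,"jaw": 0}
    - {"sx": -0.003,"sz": 0.04,"jaw": 0}
    - {"sx": -0.003,"sz": 0.041,"jaw": 0}
    - {"sx": -0.003,"sz": 0.041,"jaw": 0}

```text
clock: 21.58
eef_pos: [0.4556, 0.1444, 0.0563]
tool_rot: [0.182, 0.983, 0.0, 0.0]
ft_force: [0.1, -0.1, -1.2]
grip_width: 0.0219
grasp_force: 58.7
```

jog_arm:
  steps:
    - {"sz": 0.001,"jaw": 0}
    - {"sz": 0.002,"jaw": 0}
    - {"sz": 0.002,"jaw": 0}

```text
clock: 21.95
eef_pos: [0.4555, 0.1443, 0.0542]
tool_rot: [0.182, 0.983, 0.0, 0.0]
ft_force: [-0.5, -0.5, 1.5]
grip_width: 0.0222
grasp_force: 58.8
```

jog_arm:
  steps:
    - {"sz": 0.001,"jaw": 0}
    - {"sz": 0.0015,"jaw": 0}
    - {"sz": 0.0015,"jaw": 0}
    - {"sz": 0.0015,"jaw": 0}
    - {"sz": 0.0015,"jaw": 0}

```text
clock: 22.58
eef_pos: [0.4557, 0.1443, 0.0542]
tool_rot: [0.182, 0.983, 0.0, 0.001]
ft_force: [-4.3, -1.8, 13.0]
grip_width: 0.022
grasp_force: 59.2
```

jog_arm:
  steps:
    - {"sz": -0.03,"jaw": 0}
    - {"sz": -0.08,"jaw": 0}
    - {"sz": -0.12,"jaw": 0}
    - {"sz": -0.12,"jaw": 0}

```text
clock: 23.08
eef_pos: [0.4579, 0.1451, 0.1759]
tool_rot: [0.182, 0.983, 0.002, 0.003]
ft_force: [0.4, 0.8, -1.6]
grip_width: 0.0221
grasp_force: 58.7
```

Run:
```python
from h import *
print(ray("top",(252,270),.0))
rows([(.402,.275,.17,0),(.402,.275,.0388,0)],0)
```

```text
[0.3894 0.236  0.    ]
[0.008, 0.002, 1.205, 0.099, 0.101, 0.006, 0.0]
[0.008, 0.002, 1.205, 0.099, 0.101, 0.137, 0.0]
```

jog_arm:
  steps:
    - {"rz": 0.17,"sx": 0.03,"sy": 0.03,"jaw": 0}
    - {"rz": 0.35,"sx": 0.06,"sy": 0.06,"jaw": 0}
    - {"rz": 0.52,"sx": 0.099,"sy": 0.101,"jaw": 0}
    - {"rz": 0.7,"sx": 0.099,"sy": 0.101,"jaw": 0}
    - {"rz": 0.87,"sx": 0.099,"sy": 0.101,"jaw": 0}
    - {"rz": 1.04,"sx": 0.099,"sy": 0.101,"sz": 0.03,"jaw": 0}
    - {"rz": 1.205,"sx": 0.099,"sy": 0.101,"sz": 0.07,"jaw": 0}
    - {"rz": 1.205,"sx": 0.099,"sy": 0.101,"sz": 0.11,"jaw": 0}
    - {"rz": 1.205,"sx": 0.099,"sy": 0.101,"sz": 0.12,"jaw": 0}
    - {"rz": 1.205,"sx": 0.099,"sy": 0.101,"sz": 0.12,"jaw": 0}

```text
clock: 24.32
eef_pos: [0.3984, 0.2736, 0.0517]
tool_rot: [0.707, 0.707, -0.001, -0.0]
ft_force: [-0.2, -0.1, -1.9]
grip_width: 0.0219
grasp_force: 58.7
```

jog_arm:
  steps:
    - {"jaw": 0}

```text
clock: 24.45
eef_pos: [0.4001, 0.2748, 0.0538]
tool_rot: [0.707, 0.707, 0.001, 0.0]
ft_force: [-0.0, -0.0, -0.4]
grip_width: 0.0219
grasp_force: 58.7
```

jog_arm:
  steps:
    - {"sz": 0.008,"jaw": 0}
    - {"sz": 0.012,"jaw": 0}
    - {"sz": 0.014,"jaw": 0}
    - {"sz": 0.015,"jaw": 0}
    - {"sz": 0.015,"jaw": 0}
    - {"sz": 0.015,"jaw": 0}

```text
clock: 25.2
eef_pos: [0.3991, 0.2742, 0.0388]
tool_rot: [0.707, 0.707, 0.0, -0.0]
ft_force: [-3.1, -1.4, 9.6]
grip_width: 0.022
grasp_force: 59.9
```

Contact at about 10 N, so I'll open the fingers and retreat straight up.

jog_arm:
  steps:
    - {"sz": -0.0008,"jaw": 0}
    - {"sz": -0.0008,"jaw": 0.045}
    - {"sz": -0.0008,"jaw": 0.045}
    - {"sz": -0.0008,"jaw": 0.045}
    - {"sz": -0.02,"jaw": 0.045}
    - {"sz": -0.06,"jaw": 0.045}
    - {"sz": -0.12,"jaw": 0.045}
    - {"sz": -0.18,"jaw": 0.045}
    - {"sz": -0.24,"jaw": 0.045}
    - {"sz": -0.3,"jaw": 0.045}

```text
clock: 26.45
eef_pos: [0.3988, 0.2738, 0.3394]
tool_rot: [0.707, 0.707, 0.0, 0.0]
ft_force: [1.6, 0.7, 1.2]
grip_width: 0.0448
grasp_force: 0.0
```

jog_arm:
  steps:
    - {"sx": 0.05,"sy": -0.03,"sz": -0.03,"jaw": 0.045}
    - {"sx": 0.11,"sy": -0.06,"sz": -0.03,"jaw": 0.045}
    - {"sx": 0.16,"sy": -0.09,"sz": -0.03,"jaw": 0.045}
    - {"sx": 0.2,"sy": -0.13,"sz": -0.03,"jaw": 0.045}
    - {"sx": 0.2,"sy": -0.17,"sz": -0.03,"jaw": 0.045}
    - {"sx": 0.2,"sy": -0.17,"sz": -0.03,"jaw": 0.045}

```text
clock: 27.2
eef_pos: [0.2266, 0.4746, 0.3674]
tool_rot: [0.705, 0.709, -0.0, 0.0]
ft_force: [0.2, -0.2, 0.1]
grip_width: 0.0447
grasp_force: 0.0
```

Run:
```python
from h import *
t=bot.camera("top")[:,:,::-1];s=bot.camera("side")[:,:,::-1]
cv2.imwrite("pics/c11.png",np.vstack([np.hstack([crop(t,170,310,140,280,2),crop(t,400,480,165,285,2),crop(s,330,400,210,310,3)[:280]]) if 0 else np.hstack([crop(t,170,310,150,290,3),crop(t,395,480,150,290,3)]),]))
d=cv2.absdiff(t,cv2.imread("pics/top0.png")).max(2)
for n,u,v in(("cards",285,246),("lot",290,180),("jar0",267,166),("jar1",297,161),("tape",330,178),("paddle",212,154),("jar2",192,257)):
    print(n,(d[v-14:v+15,u-18:u+19]>40).sum())
```

```text
cards 0
lot 0
jar0 0
jar1 0
tape 0
paddle 0
jar2 0
```

View pics/c11.png

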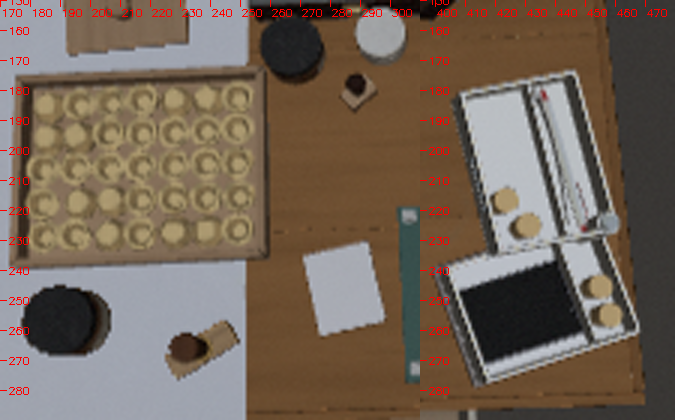

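The stamp stands upright at about (232,266), and the cards, jars and other items have not moved. The tray is still open about 92°.

```bash
python3 -c "
from workcell import bot
print(bot.job_done())"
```

```text
the job is handed in; nothing more can be done
None
```

I handed the job in at about 27 s, with no verdict returned: the tray is open about 92°, the stamp was pressed on the pad (about 11 N) and the top card (about 13 N) and now stands upright on the paper on the table, and nothing else shifted in the top view; I viewed 13 pictures, over the limit of 10.

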